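Clear the titrator's bench and hold its dosing arm over the waste cup

ROBOT

A 6-joint arm with a two-finger parallel gripper is mounted at the origin on the work surface. World frame = base frame: x ahead of the robot, y to its left, z up, the work surface at z = 0. Lengths are in m, angles in rad, forces in N, time in s.
With the tool pointing down it reaches from about 0.3 to 0.775 m from the base axis. Payload 14.6 kg.
Tool frame: the origin (TCP) lies midway between the tips of the shut fingers; the grasp point (between the pads) lies 19 mm behind it (ctrl.grip_depth is the z of the grasp point in the tool frame, in m); z points along the fingers, y is the line along which they close (so a half turn about z gives the same grasp; the last joint's range is limited). The gripper opens to 94 mm and grips with 3 to 60 N. Pads are 16 mm wide; open, the fingers measure 119 mm over their backs; the gripper's body (75 mm by 177 mm) begins 78 mm behind the grasp point.
Start: joints at [1.176, 0.3, 1.521, -0, 1.321, -0.067], TCP at [0.177, 0.521, 0.205] pointing down, gripper open.
Joint ranges: [-3.03, 3.03], [-0.79, 2.21], [0.23, 2.52], [-1.04, 4.18], [0, 3.07], [-2.55, 2.55]. Speed limits (rad/s): [2.22, 2.22, 2.57, 3.14, 3.14, 3.14].

INTERFACE

Orientations are given as [roll, pitch, yaw] about the fixed x, y, z axes, in that order (R = Rz(yaw) Ry(pitch) Rx(roll)).
In Python, from station import ctrl gives the robot as it stands. The module is installed in compiled form; this text tells all that it offers.
- The arm moves only by the tool carry_out, never from a script. Its argument "commands" is a list of rows, each a list of 3 entries, a list of its own where there are three numbers: the closure, from 0 (fully open) to 1 (shut), then the shift along the tool's x, y, z in mm, then the turn, a rotation vector about the tool's x, y, z in rad. In form: [[gripper, [tx, ty, tz], [wx, wy, wz]], ...]. A call has 1 to 10 rows; each row shifts and turns the commanded pose from where the row before left it, along the tool's axes as they then stand; what a row does not reach is not made up. A row lasts 1/8 s, in which the tool goes at most 62.5 mm and 10.7 degrees, less where a joint would pass 70% of its speed; a pose out of reach is approached as far as the arm can. A call with a gripper value outside its range is refused whole. The fingers move at their own pace and stop on an object; "squeeze" is the grip in N (left out, the last holds). Time passes only in rows, so rows that do not move let the fingers close. It gives the time, the measured TCP pose, the force, the opening and the grip force at its end, in the units of the state.
- ctrl.get_obs(): the state, without advancing time (a new reading comes with each control period).
- ctrl.camera(name): name is "scene" or "top" or "wrist"; returns a dict with "img" (480x640x3 uint8, blue, green, red), "camera_matrix" (3x3 intrinsics, pixels), "rvec" (rotation vector, rad) and "tvec" (3), from world to camera coordinates, as OpenCV has them. Camera axes: x right, y down, z forward; pixel columns grow to the right and rows downward; lengths in m; the calibration is good to about 2 mm. A picture is of the moment at which its call begins. There is no depth.
- ctrl.hand_in(): hands the job in; it is judged then, once.
Trained networks look in the newest picture that a camera, given by its name, has taken for a name from the list of things; names that differ only in an ending like _2 or _b are one class to them, and where a whole thing is asked for, a point or a joint stands for the part that bears it (a point fixed in the world has none). Each returns a list of dicts, best first, with "score" (0 to 1); they miss things now and then, are a little off and sometimes report something else, mostly with a low value. They report only what shows in the picture. A call takes as long as a camera call. They do not tell look-alikes from the thing itself.
- ctrl.outline_of(thing, camera): "region" (480x640 bool, what is visible of it).
- ctrl.place_of(thing, camera): "at" ([x, y, z] in m, in world coordinates, good to about 4 mm: a listed point, or the origin of a listed thing).
The state is a dict: "time_s": time; "qpos": joint angles; "joint_vel": joint speeds; "tau": joint torques, N m; "ee_pos": TCP position; "eef_rot": TCP orientation; "force": force on the tool from outside, world axes, zero at the start; "moment": the same for the moment, N m; "grip_width": finger opening in m; "grip_force": force on a finger pad.
Only numpy, scipy, OpenCV 4.12 (cv2) and the standard library are available. Lean on these libraries where they do the work, as an engineer would, in place of code of your own. Each camera call takes 0.05 s, during which the arm holds its last target. There are 200 camera calls.

TASK

Get the titrator ready for flushing: stand the two loose capped vials upright in the square tray and put the stopper in the round dish, leaving the other things on the bench where they are. Then swing the titrator's spring-loaded dosing arm (the upright pin on it is there to take it by) all the way to its stop over the waste cup, and finish while still holding it there against its spring; it springs back if let go.

Things in the scene. Friction and masses are not known exactly. Their poses are not given: they have to be found in the camera images.
- titrator: Bench titrator, fixed. Origin on the bench under the arm's vertical pivot axis. In its frame the white and blue machine body spans x 30 to 220, y -120 to 120 mm, 104 mm high; a 12 mm thick base plate reaches to x = -160 mm, y -120 to 120. At the pivot a 24 mm steel post with a 116 mm disc (top 112 mm up) carries the arm.
- waste_cup (a point): Centre of the mouth of the white waste cup fixed on the base plate: 48 mm wide, rim 87 mm above the bench, 105 mm from the pivot axis. The wider glass sample beaker (62 mm), same height, stands on the other side of the base plate, under the arm at rest.
- dosing_arm (a joint): Swing of the dosing arm about the vertical pivot axis, rad. 0: at rest over the beaker; grows counter-clockwise from above; 1.10: at the stop, over the waste cup. The arm points from the axis, in the titrator's frame, along the angle pi - 0.55 + value (from x towards y). A spring drives it back to 0: 0.40 N m at rest, 1.0 N m at the stop (2.6 to 6.5 N at the pin).
- pin (a point): Middle of the free height of the upright black grip pin on the dosing arm's end: 14 mm diameter, 155 mm from the pivot axis, 160 mm above the bench. The pin stands free from 130 to 180 mm above the bench, on a flat aluminium bar 22 mm wide whose top is 130 mm up. It moves with the arm.
- pivot (a point): Point on the arm's vertical pivot axis, at the top of the pivot body, 160 mm above the bench. The pivot body and spring are 42 mm wide and rise to 160 mm.
- square_tray: Open white square tray, fixed, 125 x 125 x 35 mm outside, walls 4 mm, inner floor 4 mm up. Origin at the centre of its underside, x and y along its sides.
- round_dish: Open white round dish, fixed, 124 mm outer diameter, 30 mm high, wall 4 mm, inner floor 4 mm up. Origin at the centre of its underside.
- vial0: Capped glass vial, standing upright: 27 mm diameter, 44 mm high, with a white cap 25 mm in diameter on it, 58 mm high in all; about 35 g. Origin at the centre of its underside, z along its axis.
- vial1: The other vial, the same as vial0.
- stopper: White stopper standing on its flat head: head 34 mm diameter and 12 mm thick, above it a plug that tapers from 21 mm diameter to 17 mm at the top, 48 mm high in all; about 30 g. Origin at the centre of the head's flat face, z along its axis.
- paper_roll0: Bystander: roll of printer paper standing on end, 36 mm diameter, 57 mm high. Origin at the centre of its underside.
- paper_roll1: Bystander: another such paper roll.
- jar: Bystander: white screw jar with a red cap, 56 mm diameter, 55 mm high. Origin at the centre of its underside.
- beaker: Bystander: small empty glass beaker, 64 mm diameter at the rim, 75 mm high. Origin at the centre of its underside.
- spatula: Bystander: lab spatula, 170 mm long, lying flat. x along its length.
- reagent: Bystander: brown glass bottle with a red cap, 84 mm diameter, 180 mm high. Origin at the centre of its underside.
- pump: Bystander: white pump unit, 80 x 70 x 45 mm. Origin at the centre of its underside.
There are look-alikes about, which are no part of the job. What is shaped like the stopper but red or yellow is not meant.

How it is judged:
By the outcome, as a careful person would: the job done as asked, in the order asked, and still so for the second after the job is handed in, while the arm keeps its last pose, push and grip.
It also fails if it takes over 64 s, if anything falls off the work surface, if the arm or the gripper's body presses on something with over 40 N, if the wrist force passes 120 N, or if a joint passes its speed limit or range.

## Working session

There is one attempt and no reset: what is moved stays moved. The work goes in short steps, Python scripts to look and compute and a tool call to move; the robot and the scene stay as the last step left them, time stands still between calls to the robot, and variables do not carry over. Pictures are saved under pics/ and viewed, at most 10 in all, crops included, and the job is handed in when it is done.

Besides the shell and the picture viewer there is one more tool, called after "Call:" as name(argument=value, ...), one argument or row to a line, values as JSON. carry_out: Moves the arm, as the interface text tells. Its arguments: {"type":"object","properties":{"commands":{"type":"array","items":{"type":"array"}},"squeeze":{"type":"number"}},"required":["commands"]}

```bash
mkdir -p pics
cat > h.py <<'E'
import numpy as np, cv2
from station import ctrl
from scipy.spatial.transform import Rotation as R
def show(d,dets,fn):
    im=d["img"].copy()
    for n,(u,v) in dets: 
        cv2.circle(im,(int(u),int(v)),3,(0,0,255),-1); cv2.putText(im,n,(int(u)+4,int(v)),0,.4,(255,0,255),1)
    cv2.imwrite(fn,im)
def proj(d,p): return cv2.projectPoints(np.float64([p]),d["rvec"],d["tvec"],d["camera_matrix"],None)[0].ravel()
def ray(d,uv):
    Rm=cv2.Rodrigues(np.float64(d["rvec"]))[0]; c=-Rm.T@np.ravel(d["tvec"])
    return c,Rm.T@np.linalg.solve(d["camera_matrix"],[*uv,1.])
def at_z(d,uv,z):
    c,r=ray(d,uv); return c+r*(z-c[2])/r[2]
def meet(views):
    A=0;b=0
    for d,uv in views:
        c,r=ray(d,uv); r=r/np.linalg.norm(r); P=np.eye(3)-np.outer(r,r); A=A+P; b=b+P@c
    return np.linalg.solve(A,b)
E
python3 - <<'E'
from h import *
T="titrator waste_cup pin pivot square_tray round_dish vial0 stopper paper_roll0 jar beaker spatula reagent pump".split()
for cam in ("top","scene"):
    d=ctrl.camera(cam); D=[]
    for t in T:
        for r in ctrl.place_of(t,cam):
            if r["score"]>.3: print(cam,t,round(r["score"],2),np.round(r["at"],3)); D.append((t,proj(d,r["at"])))
    show(d,D,f"pics/{cam}1.png")
o=ctrl.get_obs();print(o["ee_pos"],o["eef_rot"],o["time_s"],ctrl.grip_depth)
E
```

```text
top titrator 0.82 [ 0.612 -0.271  0.003]
top titrator 0.66 [0.731 0.054 0.004]
top waste_cup 0.79 [ 0.543 -0.346  0.091]
top pin 0.86 [ 0.464 -0.228  0.164]
top pivot 0.91 [ 0.61  -0.276  0.162]
top pivot 0.73 [0.372 0.124 0.002]
top square_tray 0.68 [ 0.442  0.358 -0.001]
top square_tray 0.46 [ 0.61  -0.275  0.001]
top square_tray 0.45 [ 0.456  0.103 -0.004]
top round_dish 0.93 [ 0.65   0.215 -0.001]
top vial0 0.67 [ 0.601  0.055 -0.005]
top vial0 0.44 [0.536 0.1   0.001]
top stopper 0.71 [ 0.458  0.106 -0.004]
top stopper 0.45 [0.46  0.201 0.001]
top paper_roll0 0.76 [ 0.777  0.162 -0.001]
top paper_roll0 0.74 [ 0.553  0.189 -0.001]
top jar 0.85 [0.374 0.129 0.001]
top beaker 0.79 [ 0.346 -0.224 -0.001]
top spatula 0.65 [ 0.363 -0.047 -0.003]
top reagent 0.69 [ 0.639  0.383 -0.   ]
top reagent 0.35 [0.73  0.058 0.003]
top pump 0.82 [0.732 0.056 0.001]
scene titrator 0.96 [ 0.616 -0.268  0.002]
scene waste_cup 0.87 [ 0.539 -0.348  0.086]
scene pin 0.71 [ 0.463 -0.226  0.158]
scene pivot 0.82 [ 0.609 -0.271  0.163]
scene square_tray 0.55 [0.442 0.354 0.   ]
scene round_dish 0.65 [ 0.648  0.212 -0.001]
scene vial0 0.61 [ 0.531  0.098 -0.004]
scene vial0 0.52 [ 0.602  0.051 -0.002]
scene stopper 0.79 [ 0.449  0.106 -0.   ]
scene stopper 0.79 [ 0.46   0.203 -0.002]
scene stopper 0.61 [ 0.465  0.024 -0.002]
scene stopper 0.61 [0.379 0.043 0.001]
scene paper_roll0 0.96 [ 0.551  0.189 -0.001]
scene paper_roll0 0.57 [0.777 0.162 0.004]
scene jar 0.72 [ 0.373  0.125 -0.   ]
scene beaker 0.61 [ 0.342 -0.229 -0.002]
scene spatula 0.89 [ 0.365 -0.049 -0.   ]
scene reagent 0.61 [ 0.643  0.383 -0.001]
scene pump 0.62 [ 0.728  0.057 -0.001]
scene pump 0.5 [ 0.552  0.189 -0.002]
[0.1770964  0.52069913 0.20541437] [-3.14155273e+00  1.21996233e-05  2.81375615e+00] 1.5 -0.0188
```

View pics/top1.png

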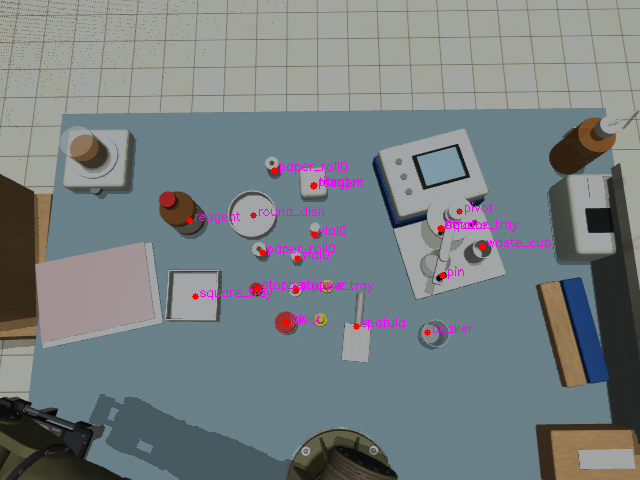

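View pics/scene1.png

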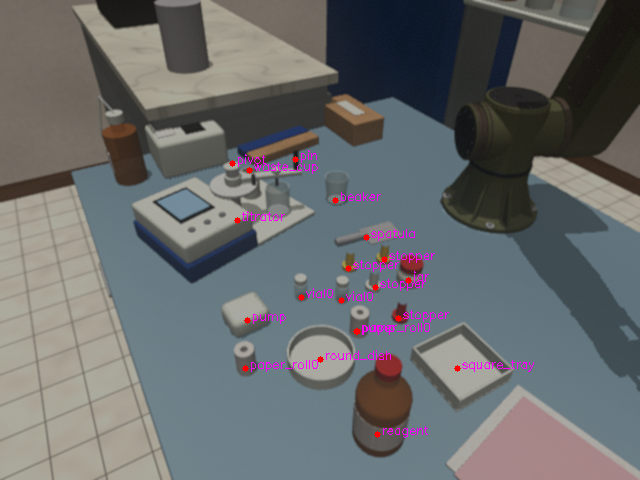

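The top view shows the tray at about (195,296), the dish at (252,215), the vials at (315,232) and (297,257), and the arm pin at (441,277). The white stopper is at (295,290), between the red stopper at (257,289) and the yellow ones at (327,287) and (320,320). Both vials stand upright. Next I'll zoom in on the targets to triangulate their tops.

Run:
```python
from h import *
t=ctrl.camera("top");s=ctrl.camera("scene")
a=cv2.resize(t["img"][215:305,270:340],None,fx=6,fy=6,interpolation=cv2.INTER_CUBIC)[:540,:400]
b=cv2.resize(s["img"][265:310,285:385],None,fx=4,fy=4,interpolation=cv2.INTER_CUBIC)
c=cv2.resize(s["img"][315:410,405:515],None,fx=3.6,fy=3.6,interpolation=cv2.INTER_CUBIC)[:340,:396]
im=np.zeros((540,800,3),np.uint8); im[:,:400]=a[:540]; im[:180,400:]=b; im[190:190+c.shape[0],400:400+c.shape[1]]=c
cv2.imwrite("pics/crop.png",im)
```

```text
(no output)
```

View pics/crop.png

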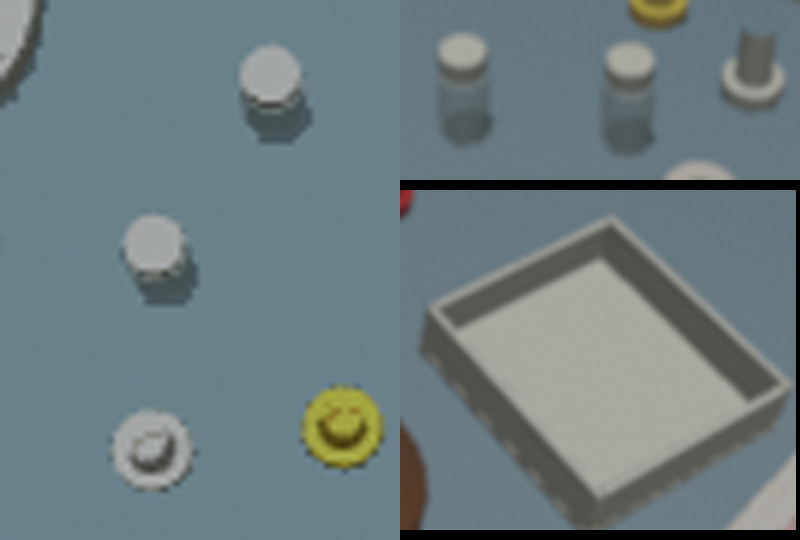

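The crop shows both vials upright with cap tops at top-view pixels (315.0,227.2) and (295.7,255.5), and scene pixels (300.8,277.0) and (342.5,279.5). The white stopper's head is at (295.3,290.0) in the top view and (373.3,285.5) in the scene view. The tray is empty.

```bash
cat >> h.py <<'E'
def go(p,o=None):  # tool-frame shift mm to bring TCP to p
    o=o or ctrl.get_obs(); r=R.from_euler("xyz",o["eef_rot"]); return np.round(r.inv().apply(np.array(p)-o["ee_pos"])*1e3,0)
E
python3 - <<'E'
from h import *
t=ctrl.camera("top");s=ctrl.camera("scene")
for n,a,b in (("A",(315,227.2),(300.8,277)),("B",(295.7,255.5),(342.5,279.5)),("stop",(295.3,290),(373.3,285.5))):
    print(n,meet([(t,a),(s,b)]))
# tray/dish: rim corners in the scene crop, checked at z=.035
C=[(610,218),(787,386),(598,500),(430,308)]
P=np.array([at_z(s,((u-400)/3.6+405,(v-190)/3.6+315),.035) for u,v in C]);print(P,P.mean(0))
E=lambda: 0
for nm in ("square_tray","round_dish"):
    for c,d in (("top",t),("scene",s)):
        m=ctrl.outline_of(nm,c)[0]["region"]; v,u=np.nonzero(m); print(nm,c,at_z(d,(u.mean(),v.mean()),.017)[:2])
print(go((.534,.098,.13)))
E
```

```text
A [0.6030011  0.052853   0.05876762]
B [0.53247071 0.10050064 0.05780251]
stop [0.45380754 0.10443095 0.00656445]
[[0.38260763 0.29649283 0.035     ]
 [0.38432757 0.41793326 0.035     ]
 [0.50684437 0.41832431 0.035     ]
 [0.50358472 0.29561702 0.035     ]] [0.44434107 0.35709186 0.035     ]
square_tray top [0.44296044 0.35862551]
square_tray scene [0.45971114 0.1074802 ]
round_dish top [0.7332753  0.05928013]
round_dish scene [0.65210964 0.21779287]
[-474. -285.   75.]
```

Call:
carry_out(
  commands=[
    [0.4,[-47,-28,7],[0,0,0]],
    [0.4,[-47,-28,7],[0,0,0]],
    [0.4,[-47,-28,7],[0,0,0]],
    [0.4,[-47,-28,7],[0,0,0]],
    [0.4,[-47,-28,7],[0,0,0]],
    [0.4,[-47,-28,7],[0,0,0]],
    [0.4,[-47,-28,7],[0,0,0]],
    [0.4,[-47,-28,7],[0,0,0]],
    [0.4,[-47,-28,7],[0,0,0]],
    [0.4,[-47,-28,7],[0,0,0]],
  ],
  squeeze=15,
)

```text
time_s: 3.15
ee_pos: [0.533, 0.1027, 0.1353]
eef_rot: [3.141, 0.0, 2.814]
force: [0.1, 0.2, -0.0]
grip_width: 0.0565
grip_force: 0.0
```

Run:
```python
from h import *
o=ctrl.get_obs();print(o["ee_pos"],o["eef_rot"],o["grip_width"],o["time_s"])
print(go((.533,.1,.017)))
d=ctrl.camera("wrist"); cv2.imwrite("pics/w1.png",d["img"]);print(proj(d,(.533,.1,.058)))
```

```text
[0.53295841 0.10271727 0.13534316] [3.14138547e+00 2.54025267e-04 2.81365672e+00] 0.056529597874415645 3.15
[ -1.  -3. 118.]
[315.52019301 253.7326134 ]
```

View pics/w1.png

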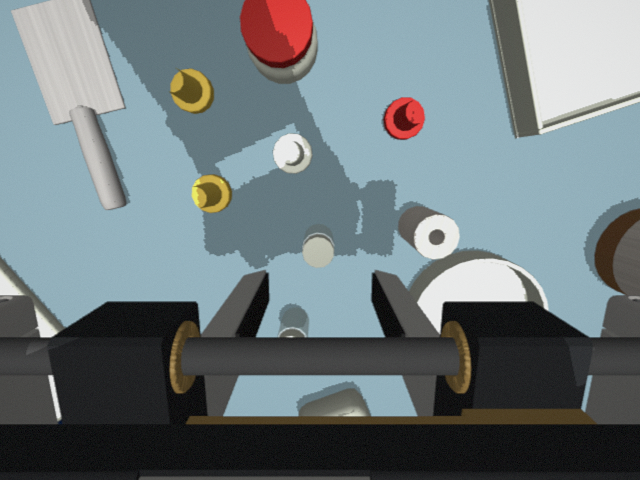

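The wrist view shows vial B's cap at (318,250), against a predicted (316,254). They agree to about 2 mm, and the space around it is clear, so I'll descend and grip.

Call:
carry_out(
  commands=[
    [0.4,[0,-3,40],[0,0,0]],
    [0.4,[0,0,45],[0,0,0]],
    [0.4,[0,0,33],[0,0,0]],
    [0.4,[0,0,0],[0,0,0]],
    [1,[0,0,0],[0,0,0]],
    [1,[0,0,0],[0,0,0]],
    [1,[0,0,0],[0,0,0]],
    [1,[0,0,0],[0,0,0]],
    [1,[0,0,-40],[0,0,0]],
    [1,[0,0,-55],[0,0,0]],
  ],
  squeeze=15,
)

```text
time_s: 4.45
ee_pos: [0.5301, 0.1013, 0.1127]
eef_rot: [-3.14, -0.003, 2.814]
force: [0.8, 0.0, -0.5]
grip_width: 0.0268
grip_force: 15.0
```

Run:
```python
from h import *
print(go((.471,.357,.11)),ctrl.get_obs()["ee_pos"])
```

```text
[138. 223.   3.] [0.53008095 0.10132659 0.11269053]
```

Call:
carry_out(
  commands=[
    [1,[28,45,0],[0,0,0]],
    [1,[28,45,0],[0,0,0]],
    [1,[28,45,0],[0,0,0]],
    [1,[27,44,0],[0,0,0]],
    [1,[27,44,0],[0,0,0]],
    [1,[0,0,0],[0,0,0]],
    [1,[0,0,40],[0,0,0]],
    [1,[0,0,0],[0,0,0]],
  ],
)

```text
time_s: 5.45
ee_pos: [0.471, 0.3555, 0.0702]
eef_rot: [-3.137, -0.003, 2.813]
force: [0.4, -0.2, -0.8]
grip_width: 0.0264
grip_force: 15.0
```

Run:
```python
from h import *
o=ctrl.get_obs();print(go((.471,.357,.022)),o["ee_pos"],o["eef_rot"],o["grip_width"])
```

```text
[ 0.  2. 48.] [0.47096236 0.35551292 0.07017432] [-3.13737788e+00 -3.08336094e-03  2.81329735e+00] 0.026378108504650416
```

Call:
carry_out(
  commands=[
    [1,[0,2,30],[0,0,0]],
    [1,[0,0,15],[0,0,0]],
    [1,[0,0,3],[0,0,0]],
    [1,[0,0,0],[0,0,0]],
    [0.5,[0,0,0],[0,0,0]],
    [0.5,[0,0,0],[0,0,0]],
    [0.5,[0,0,-20],[0,0,0]],
    [0.5,[0,0,-45],[0,0,0]],
    [0.4,[0,0,-45],[0,0,0]],
  ],
)

```text
time_s: 6.58
ee_pos: [0.4727, 0.3589, 0.1373]
eef_rot: [3.141, 0.001, 2.814]
force: [0.6, -0.4, 1.2]
grip_width: 0.0536
grip_force: 0.0
```

Run:
```python
from h import *
o=ctrl.get_obs();print(go((.603,.053,.13)),o["ee_pos"],o["grip_width"])
```

```text
[-222. -248.    7.] [0.47270235 0.35892719 0.13731328] 0.053579197805110355
```

Call:
carry_out(
  commands=[
    [0.4,[-37,-41,0],[0,0,0]],
    [0.4,[-37,-41,0],[0,0,0]],
    [0.4,[-37,-41,0],[0,0,0]],
    [0.4,[-37,-41,0],[0,0,0]],
    [0.4,[-37,-41,0],[0,0,0]],
    [0.4,[-37,-41,0],[0,0,0]],
    [0.4,[0,0,20],[0,0,0]],
    [0.4,[0,0,0],[0,0,0]],
  ],
)

```text
time_s: 7.58
ee_pos: [0.6033, 0.0541, 0.1145]
eef_rot: [-3.141, -0.001, 2.813]
force: [0.1, 0.7, -0.8]
grip_width: 0.0566
grip_force: 0.0
```

Run:
```python
from h import *
o=ctrl.get_obs();print(go((.603,.053,.017)),o["ee_pos"],o["grip_width"])
d=ctrl.camera("wrist"); cv2.imwrite("pics/w2.png",d["img"]);print(proj(d,(.603,.053,.058)),proj(d,(.471,.357,.062)))
```

```text
[-0. -1. 98.] [0.6032566  0.05411904 0.1145319 ] 0.05664970070409481
[317.19637558 260.18377915] [ 760.51621414 -127.58849182]
```

View pics/w2.png

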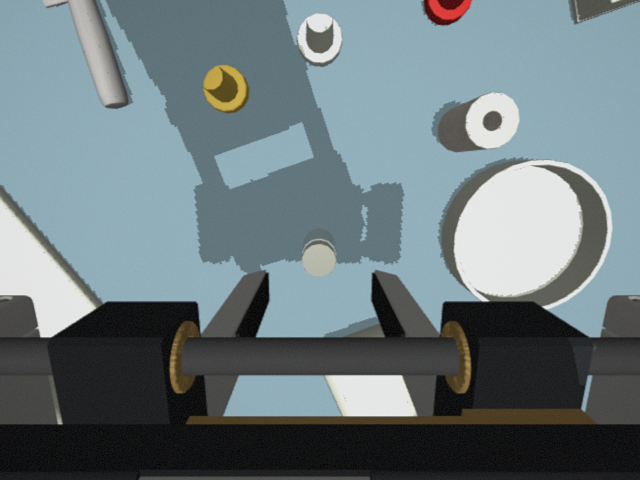

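The wrist view shows vial A's cap at (319,259), as predicted.

Call:
carry_out(
  commands=[
    [0.4,[0,0,40],[0,0,0]],
    [0.4,[0,0,40],[0,0,0]],
    [0.4,[0,0,18],[0,0,0]],
    [0.4,[0,0,0],[0,0,0]],
    [1,[0,0,0],[0,0,0]],
    [1,[0,0,0],[0,0,0]],
    [1,[0,0,0],[0,0,0]],
    [1,[0,0,0],[0,0,0]],
    [1,[0,0,-45],[0,0,0]],
    [1,[0,0,-60],[0,0,0]],
  ],
  squeeze=15,
)

```text
time_s: 8.88
ee_pos: [0.6028, 0.0545, 0.1215]
eef_rot: [-3.14, -0.003, 2.814]
force: [0.3, -0.4, 0.4]
grip_width: 0.0265
grip_force: 15.0
```

Run:
```python
from h import *
print(go((.415,.357,.122)),ctrl.get_obs()["ee_pos"])
```

```text
[275. 226.   0.] [0.60282502 0.05447297 0.1215171 ]
```

Call:
carry_out(
  commands=[
    [1,[46,38,0],[0,0,0]],
    [1,[46,38,0],[0,0,0]],
    [1,[46,38,0],[0,0,0]],
    [1,[46,38,0],[0,0,0]],
    [1,[46,37,0],[0,0,0]],
    [1,[45,37,0],[0,0,0]],
    [1,[0,0,20],[0,0,0]],
    [1,[0,0,0],[0,0,0]],
  ],
)

```text
time_s: 9.88
ee_pos: [0.4152, 0.3569, 0.1004]
eef_rot: [-3.139, -0.001, 2.815]
force: [-0.1, -0.2, -1.0]
grip_width: 0.0263
grip_force: 15.0
```

Run:
```python
from h import *
o=ctrl.get_obs();print(go((.415,.357,.022)),o["ee_pos"],o["grip_width"])
```

```text
[ 0.  0. 78.] [0.41523374 0.35690509 0.10038195] 0.026339116304793377
```

Call:
carry_out(
  commands=[
    [1,[0,0,40],[0,0,0]],
    [1,[0,0,30],[0,0,0]],
    [1,[0,0,8],[0,0,0]],
    [1,[0,0,0],[0,0,0]],
    [0.5,[0,0,0],[0,0,0]],
    [0.5,[0,0,0],[0,0,0]],
    [0.5,[0,0,-20],[0,0,0]],
    [0.5,[0,0,-45],[0,0,0]],
    [0.4,[0,0,-45],[0,0,0]],
  ],
)

```text
time_s: 11.0
ee_pos: [0.416, 0.357, 0.1352]
eef_rot: [3.141, 0.0, 2.814]
force: [0.4, -0.1, 0.1]
grip_width: 0.0538
grip_force: 0.0
```

Run:
```python
from h import *
o=ctrl.get_obs();print(go((.454,.105,.11)),o["ee_pos"],o["grip_width"])
```

```text
[-117. -226.   25.] [0.41600215 0.35698598 0.13524745] 0.05383835724755674
```

Call:
carry_out(
  commands=[
    [0.4,[-24,-45,0],[0,0,0]],
    [0.4,[-24,-45,0],[0,0,0]],
    [0.4,[-23,-45,0],[0,0,0]],
    [0.4,[-23,-45,8],[0,0,0]],
    [0.4,[-23,-46,15],[0,0,0]],
    [0.4,[0,0,0],[0,0,0]],
    [0.4,[0,0,0],[0,0,0]],
  ],
)

```text
time_s: 11.88
ee_pos: [0.4544, 0.1058, 0.1111]
eef_rot: [3.141, 0.001, 2.813]
force: [0.5, 0.3, -0.3]
grip_width: 0.0564
grip_force: 0.0
```

Run:
```python
from h import *
o=ctrl.get_obs();print(go((.454,.105,.015)),o["ee_pos"],o["grip_width"])
d=ctrl.camera("wrist"); s=ctrl.camera("scene");print(proj(d,(.454,.105,.012)),proj(d,(.454,.105,.048)))
a=cv2.resize(s["img"][270:410,340:520],None,fx=2.2,fy=2.2)
im=np.zeros((480,800,3),np.uint8); im[:,:400]=d["img"][:,120:520]; im[:a.shape[0],400:400+a.shape[1]]=a[:,:400]; cv2.imwrite("pics/w3.png",im)
```

```text
[ 0. -1. 96.] [0.45438087 0.10577583 0.11108033] 0.056354737313193806
[317.84986217 245.92378011] [317.59928934 257.31738549]
```

View pics/w3.png

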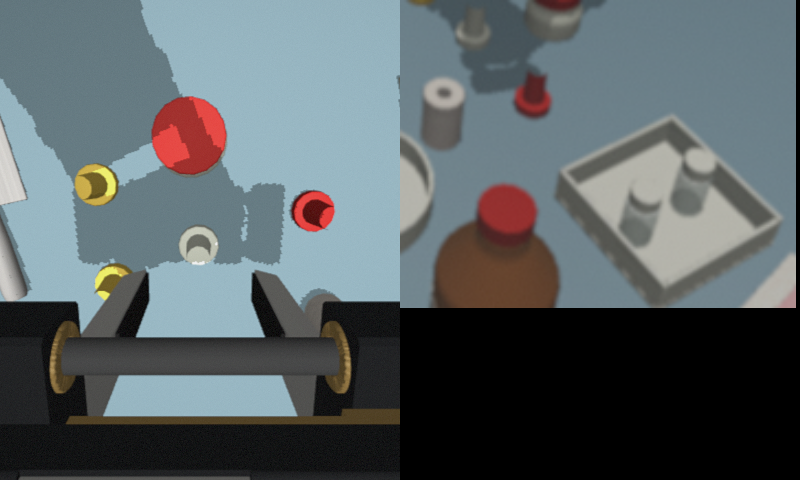

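The scene crop shows both vials upright in the tray. The wrist view shows the white stopper at (319,245), on target.

Call:
carry_out(
  commands=[
    [0.4,[0,-1,40],[0,0,0]],
    [0.4,[0,0,40],[0,0,0]],
    [0.4,[0,0,16],[0,0,0]],
    [0.4,[0,0,0],[0,0,0]],
    [1,[0,0,0],[0,0,0]],
    [1,[0,0,0],[0,0,0]],
    [1,[0,0,0],[0,0,0]],
    [1,[0,0,0],[0,0,0]],
    [1,[0,0,-40],[0,0,0]],
    [1,[0,0,-60],[0,0,0]],
  ],
  squeeze=15,
)

```text
time_s: 13.22
ee_pos: [0.4528, 0.1043, 0.1147]
eef_rot: [-3.14, -0.003, 2.814]
force: [0.7, 0.5, 0.7]
grip_width: 0.0196
grip_force: 15.0
```

Run:
```python
from h import *
print(go((.65,.215,.115)),ctrl.get_obs()["ee_pos"])
```

```text
[-151.  168.   -1.] [0.45285    0.10427068 0.11470158]
```

Call:
carry_out(
  commands=[
    [1,[-38,42,0],[0,0,0]],
    [1,[-38,42,0],[0,0,0]],
    [1,[-38,42,0],[0,0,0]],
    [1,[-37,42,0],[0,0,0]],
    [1,[0,0,30],[0,0,0]],
    [1,[0,0,0],[0,0,0]],
  ],
)

```text
time_s: 13.98
ee_pos: [0.6495, 0.2146, 0.0816]
eef_rot: [-3.139, -0.004, 2.814]
force: [-0.6, -0.2, 0.0]
grip_width: 0.0194
grip_force: 15.0
```

Run:
```python
from h import *
o=ctrl.get_obs();print(go((.65,.215,.020)),o["ee_pos"],o["grip_width"])
```

```text
[-1.  1. 62.] [0.64949483 0.21458389 0.0815516 ] 0.019363804239107264
```

Call:
carry_out(
  commands=[
    [1,[0,0,35],[0,0,0]],
    [1,[0,0,22],[0,0,0]],
    [1,[0,0,5],[0,0,0]],
    [1,[0,0,0],[0,0,0]],
    [0.6,[0,0,0],[0,0,0]],
    [0.6,[0,0,0],[0,0,0]],
    [0.6,[0,0,-20],[0,0,0]],
    [0.6,[0,0,-45],[0,0,0]],
    [0.5,[0,0,-60],[0,0,0]],
    [0.5,[0,0,-60],[0,0,0]],
  ],
)

```text
time_s: 15.22
ee_pos: [0.6506, 0.2148, 0.2113]
eef_rot: [3.141, 0.001, 2.814]
force: [-0.8, 0.0, 0.4]
grip_width: 0.0472
grip_force: 0.0
```

Run:
```python
from h import *
o=ctrl.get_obs();print(o["ee_pos"],o["qpos"])
t=ctrl.camera("top");s=ctrl.camera("scene")
a=cv2.resize(s["img"][250:410,270:520],None,fx=1.6,fy=1.6);b=cv2.resize(t["img"][180:340,160:360],None,fx=2,fy=2)
im=np.zeros((330,800,3),np.uint8); im[:a.shape[0],:400]=a; im[:320,400:]=b; cv2.imwrite("pics/s3.png",im)
for c in("top","scene"):
  for n in("pin","pivot","waste_cup"):
    for r in ctrl.place_of(n,c)[:1]: print(c,n,r["score"],r["at"])
```

```text
[0.65057684 0.21482145 0.21126426] [ 2.65498031e-01  6.09686784e-01  1.06496586e+00 -3.81215749e-05
  1.46546672e+00 -9.77537550e-01]
top pin 0.61 [0.6383, 0.3837, -0.0033]
top pivot 0.8 [0.6066, -0.2733, 0.1598]
top waste_cup 0.68 [0.5411, -0.3458, 0.0893]
scene pin 0.94 [0.462, -0.2261, 0.1588]
scene pivot 0.91 [0.6096, -0.2741, 0.1632]
scene waste_cup 0.74 [0.6097, -0.2691, 0.002]
```

View pics/s3.png

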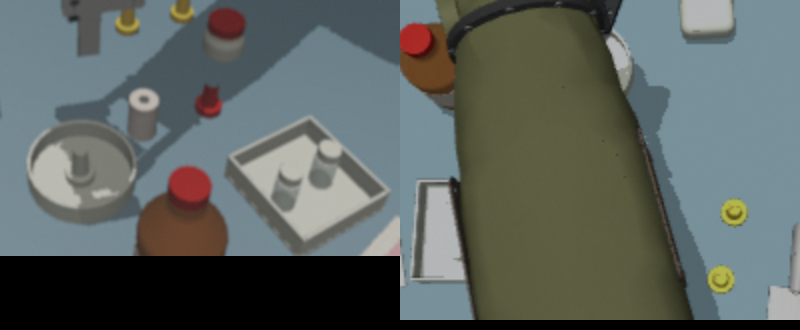

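The scene view shows the stopper standing in the dish and both vials upright in the tray. I'll move to the pin next.

Call:
carry_out(
  commands=[
    [0.4,[4,-53,0],[0,0,0]],
    [0.4,[4,-53,0],[0,0,0]],
    [0.4,[4,-53,0],[0,0,0]],
    [0.4,[4,-53,0],[0,0,0]],
    [0.4,[4,-53,0],[0,0,0]],
    [0.4,[4,-53,0],[0,0,0]],
    [0.4,[4,-53,0],[0,0,0]],
    [0.4,[4,-53,0],[0,0,0]],
    [0.4,[3,-54,0],[0,0,0]],
    [0.4,[0,0,0],[0,0,0.17]],
  ],
)

```text
time_s: 16.88
ee_pos: [0.4623, -0.229, 0.2067]
eef_rot: [-3.141, -0.001, 2.638]
force: [1.3, 0.2, -0.3]
grip_width: 0.0564
grip_force: 0.0
```

Call:
carry_out(
  commands=[
    [0.4,[0,0,0],[0,0,0.175]],
    [0.4,[0,0,0],[0,0,0.175]],
    [0.4,[0,0,0],[0,0,0.175]],
    [0.4,[0,0,0],[0,0,0.175]],
    [0.4,[0,0,0],[0,0,0.175]],
    [0.4,[0,0,0],[0,0,0.175]],
    [0.4,[0,0,0],[0,0,0.175]],
    [0.4,[0,0,0],[0,0,0.175]],
    [0.4,[0,0,0],[0,0,0.175]],
    [0.4,[0,0,0],[0,0,0.175]],
  ],
)

```text
time_s: 18.12
ee_pos: [0.4635, -0.2262, 0.2067]
eef_rot: [-3.14, 0.0, 0.888]
force: [-0.3, 1.4, 0.3]
grip_width: 0.0568
grip_force: 0.0
```

Call:
carry_out(
  commands=[
    [0.4,[0,0,0],[0,0,0.175]],
    [0.4,[0,0,0],[0,0,0.175]],
    [0.4,[0,0,0],[0,0,0.175]],
    [0.4,[0,0,0],[0,0,0.175]],
    [0.4,[0,0,0],[0,0,0.175]],
    [0.4,[0,0,0],[0,0,0.175]],
    [0.4,[0,0,0],[0,0,0.17]],
    [0.4,[0,0,0],[0,0,0]],
  ],
)

```text
time_s: 19.12
ee_pos: [0.4636, -0.2263, 0.2068]
eef_rot: [-3.141, 0.001, -0.325]
force: [-0.4, 0.6, -0.2]
grip_width: 0.0561
grip_force: 0.0
```

Run:
```python
from h import *
o=ctrl.get_obs();print(o["ee_pos"],o["eef_rot"],o["qpos"],go((.463,-.227,.139)))
d=ctrl.camera("wrist");print(proj(d,(.463,-.227,.18)),proj(d,(.609,-.273,.16)))
print([(r["score"],r["at"]) for r in ctrl.place_of("pin","wrist")[:1]],[(r["score"],r["at"]) for r in ctrl.place_of("pivot","wrist")[:1]])
cv2.imwrite("pics/w4.png",d["img"])
```

```text
[ 0.46357896 -0.22626307  0.20681303] [-3.14134580e+00  1.28864077e-03 -3.25185874e-01] [-5.25068559e-01  2.23470290e-01  1.61405388e+00 -1.44312690e-05
  1.30538048e+00  1.37091760e+00] [-0.  1. 68.]
[322.55656634 271.69998531] [317.45686493   9.02404293]
[(0.71, [0.4621, -0.2266, 0.1619])] [(0.57, [0.613, -0.2688, 0.1598])]
```

View pics/w4.png

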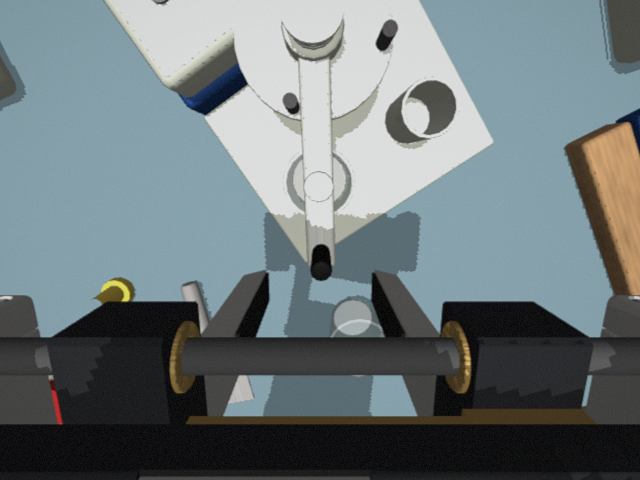

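The wrist view shows the pin at (320,270), centred between the fingers. The arm points up towards the pivot at (315,30) and the waste cup is to the right at (427,108). I'll descend and grip.

Call:
carry_out(
  commands=[
    [0.4,[0,1,30],[0,0,0]],
    [0.4,[0,0,30],[0,0,0]],
    [0.4,[0,0,8],[0,0,0]],
    [0.4,[0,0,0],[0,0,0]],
    [1,[0,0,0],[0,0,0]],
    [1,[0,0,0],[0,0,0]],
    [1,[0,0,0],[0,0,0]],
    [1,[0,0,0],[0,0,0]],
    [1,[0,0,0],[0,0,0]],
  ],
  squeeze=35,
)

```text
time_s: 20.4
ee_pos: [0.4636, -0.2272, 0.1395]
eef_rot: [-3.141, -0.0, -0.326]
force: [-0.6, 1.4, 0.9]
grip_width: 0.0135
grip_force: 35.0
```

Call:
carry_out(
  commands=[
    [1,[0.8,15.4,0],[0,0,-0.1]],
    [1,[0.8,15.4,0],[0,0,-0.1]],
    [1,[0.8,15.4,0],[0,0,-0.1]],
    [1,[0.8,15.4,0],[0,0,-0.1]],
    [1,[0.8,15.4,0],[0,0,-0.1]],
    [1,[0,0,0],[0,0,0]],
  ],
)

```text
time_s: 21.15
ee_pos: [0.4604, -0.303, 0.1395]
eef_rot: [-3.141, -0.005, 0.175]
force: [19.5, 7.8, -4.3]
grip_width: 0.0134
grip_force: 35.0
```

```bash
cat > ang.py <<'E'
from h import *
o=ctrl.get_obs(); p=np.array(o["ee_pos"])[:2]-(.609,-.273)
print(np.hypot(*p),np.arctan2(p[1],p[0])%6.2832-2.836,o["force"],o["moment"],o["grip_width"],o["eef_rot"],o["qpos"][5])
E
python3 ang.py
```

```text
0.15164683210519495 0.5048476027961151 [19.45634527  7.83579579 -4.30646224] [ 1.36499665 -3.28331386 -0.0935548 ] 0.013431246179710195 [-3.14146268 -0.00546464  0.17527176] 0.7432178485275639
```

Call:
carry_out(
  commands=[
    [1,[2,0,0],[0,0,0]],
    [1,[0,0,0],[0,0,0]],
  ],
)

```text
time_s: 21.4
ee_pos: [0.4604, -0.3025, 0.1395]
eef_rot: [-3.141, -0.001, 0.174]
force: [5.3, 5.6, 1.2]
grip_width: 0.0133
grip_force: 35.0
```

```bash
python3 ang.py
```

```text
0.15150817941287814 0.5018161093223652 [5.34978571 5.58380631 1.15555017] [ 0.84608457 -0.69646326 -0.00303323] 0.013343720975438253 [-3.14102947e+00 -1.09223934e-03  1.74196693e-01] 0.7476827269343239
```

Call:
carry_out(
  commands=[
    [1,[1.2,15.4,0],[0,0,-0.1]],
    [1,[1.2,15.4,0],[0,0,-0.1]],
    [1,[1.2,15.4,0],[0,0,-0.1]],
    [1,[1.2,15.4,0],[0,0,-0.1]],
    [1,[1.2,15.4,0],[0,0,-0.1]],
    [1,[0,0,0],[0,0,0]],
  ],
)

```text
time_s: 22.15
ee_pos: [0.494, -0.3714, 0.1395]
eef_rot: [-3.141, -0.002, 0.676]
force: [1.9, 9.4, 4.8]
grip_width: 0.0134
grip_force: 35.0
```

```bash
python3 ang.py
```

```text
0.15137540139852806 1.013246308752218 [1.88742752 9.43876559 4.78616686] [ 1.4502933  -0.23394741 -0.07862519] 0.013363133183637377 [-3.14069751e+00 -1.54266436e-03  6.75536995e-01] 0.19000000736418524
```

Call:
carry_out(
  commands=[
    [1,[0.5,6,0],[0,0,-0.04]],
    [1,[0.4,5,0],[0,0,-0.03]],
    [1,[0.1,2,0],[0,0,-0.01]],
    [1,[0,0,0],[0,0,0]],
  ],
)

```text
time_s: 22.65
ee_pos: [0.5024, -0.3805, 0.1395]
eef_rot: [-3.14, -0.001, 0.754]
force: [-1.4, 7.1, 3.4]
grip_width: 0.0135
grip_force: 35.0
```

```bash
python3 ang.py
```

```text
0.15139007891707543 1.0949777514137344 [-1.400722    7.0776913   3.37846077] [ 1.1735359   0.22535512 -0.10827803] 0.013532282465195531 [-3.14023574e+00 -7.90173120e-04  7.54214521e-01] 0.1095830078009017
```

Call:
carry_out(
  commands=[
    [1,[0.1,2,0],[0,0,-0.012]],
    [1,[0,0,0],[0,0,0]],
    [1,[0,0,0],[0,0,0]],
  ],
)

```text
time_s: 23.02
ee_pos: [0.5037, -0.3818, 0.1395]
eef_rot: [-3.14, -0.001, 0.766]
force: [-0.6, 7.1, 2.7]
grip_width: 0.0132
grip_force: 35.0
```

```bash
python3 ang.py
```

```text
0.15140740553478868 1.107412821514917 [-0.56665939  7.09242207  2.7001661 ] [ 1.17269008  0.23246354 -0.05530364] 0.013184153961907611 [-3.14014608e+00 -6.96929530e-04  7.66044317e-01] 0.09759809012335155
```

Still only the spring's force, about 5 N, so the arm isn't at the stop yet. I'll keep pressing.

Call:
carry_out(
  commands=[
    [1,[0.1,2,0],[0,0,-0.012]],
    [1,[0,0,0],[0,0,0]],
    [1,[0,0,0],[0,0,0]],
  ],
)

```text
time_s: 23.4
ee_pos: [0.5052, -0.3832, 0.1395]
eef_rot: [-3.14, -0.001, 0.778]
force: [-1.5, 7.1, 2.5]
grip_width: 0.0132
grip_force: 35.0
```

```bash
python3 ang.py
```

```text
0.1514202385580844 1.1207088748973546 [-1.49942111  7.10414022  2.53223189] [ 1.10719974  0.29666959 -0.10520472] 0.01322231678413241 [-3.14018812e+00 -6.48716911e-04  7.78107527e-01] 0.08539150662220246
```

Call:
carry_out(
  commands=[
    [1,[0.1,2,0],[0,0,-0.012]],
    [1,[0,0,0],[0,0,0]],
    [1,[0,0,0],[0,0,0]],
  ],
)

```text
time_s: 23.78
ee_pos: [0.5059, -0.3839, 0.1394]
eef_rot: [-3.137, -0.0, 0.79]
force: [-8.5, 13.9, 6.8]
grip_width: 0.0128
grip_force: 35.0
```

```bash
python3 ang.py
```

```text
0.1514228448693068 1.1271953901862255 [-8.45933399 13.91645033  6.76209255] [ 2.10252793  1.46074111 -0.12845569] 0.012802465902179806 [-3.13739343e+00 -4.38643697e-04  7.90124579e-01] 0.07331750996169199
```

The tangential force rose to about 16 N against the spring's 6, so the arm is on its stop. I'll check the whole scene once.

```bash
python3 - <<'E'
from h import *
t=ctrl.camera("top");s=ctrl.camera("scene")
im=np.zeros((480,800,3),np.uint8); im[:,:400]=s["img"][:,120:520]; im[:,400:]=t["img"][:,140:540]; cv2.imwrite("pics/end.png",im)
E
python3 ang.py
```

```text
0.15145063332227776 1.1270567300705836 [-8.71690643 13.16068339  6.98739791] [ 2.06133923  1.49721507 -0.04366624] 0.013974611871314532 [-3.13736899e+00 -4.40104693e-04  7.90082280e-01] 0.07331497899157899
```

View pics/end.png

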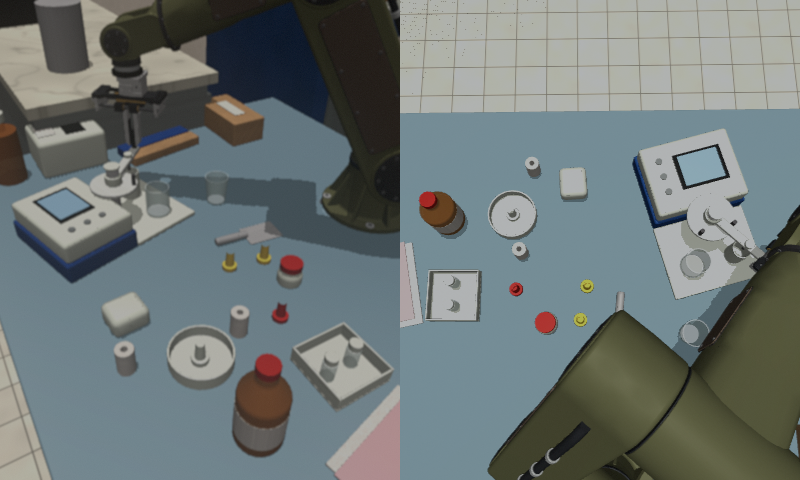

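The final picture shows both vials upright in the tray at (453,283) and (453,306), and the stopper in the dish at (513,213). The other things look to be where they were, and the dosing arm is held over the waste cup at (740,250).

```bash
python3 -c "from station import ctrl; print(ctrl.hand_in())"
```

```text
the job is handed in; nothing more can be done
None
```

The job is handed in, with no verdict returned: both vials stand upright in the square tray, the white stopper is in the round dish, and the gripper is holding the dosing arm at its stop over the waste cup, at about 24 s of the 64 s allowed.

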